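Stir the bath pearls and hold the stick over the glass

ROBOT

A 7-joint arm with a two-finger parallel gripper is mounted at the origin on the work surface. World frame = base frame: x ahead of the robot, y to its left, z up, the work surface at z = 0. Lengths are in m, angles in rad, forces in N, time in s.
With the tool pointing down it reaches from about 0.425 to 0.925 m from the base axis. Payload 6.8 kg.
Tool frame: the origin (TCP) lies between the finger pads; the fingertips stand 22 mm ahead of it and the grasp point (between the pads) lies 3 mm ahead of it; z points along the fingers, y is the direction in which the jaws open and shut (so a half turn about z gives the same grasp; the last joint's range is limited). The gripper opens to 85 mm and grips with 20 to 120 N. Pads are 22 mm wide; open, the fingers measure 114 mm over their backs; the gripper's body (76 mm by 85 mm) begins 54 mm behind the grasp point. The pads swing forward as they close: fully open they stand 13 mm farther back than shut.
Start: joints at [-1.362, 0.477, 0.022, 1.555, -0.011, 1.109, -0.083], TCP at [0.21, 0.641, 0.253] pointing down, gripper open.
Joint ranges: [-2.96, 2.96], [-0.34, 2.1], [-1.41, 1.46], [0.24, 2.44], [-1.37, 4.51], [0.17, 1.92], [-2.96, 2.96]. Speed limits (rad/s): [2.39, 2.39, 3.14, 3.14, 3.14, 3.14, 3.14].

INTERFACE

Orientations are given as a unit quaternion [w, x, y, z].
In Python, from station import bot gives the robot as it stands. The module is installed in compiled form; this text tells all that it offers.
- The arm moves only by the tool drive_tool, never from a script. Its argument "series" is one flat list of numbers, 7 for each row, row after row: the opening, from -1 (shut) to 1 (fully open), then the shift along the tool's x, y, z in mm, then the turn, a rotation vector about the tool's x, y, z in rad. In form: [jaw, x, y, z, wx, wy, wz, jaw, x, y, z, wx, wy, wz, ...]. A call has 1 to 12 rows; each row shifts and turns the commanded pose from where the row before left it, along the tool's axes as they then stand; what a row does not reach is not made up. A row lasts 1/8 s, in which the tool goes at most 62.5 mm and 10.7 degrees, less where a joint would pass 70% of its speed; a pose out of reach is approached as far as the arm can. A call with a gripper value outside its range is refused whole. The fingers move at their own pace and stop on an object; "force" is the grip in N (left out, the last holds). Time passes only in rows, so rows that do not move let the fingers close. It gives the time, the measured TCP pose, the force and the opening at its end, in the units of the state.
- bot.get_obs(): the state, without advancing time (a new reading comes with each control period).
- bot.read_camera(name): name is "scene" or "top"; returns a dict with "pixels" (400x640x3 uint8, blue, green, red), "camera_matrix" (3x3 intrinsics, pixels), "rvec" (rotation vector, rad) and "tvec" (3), from world to camera coordinates, as OpenCV has them. Camera axes: x right, y down, z forward; pixel columns grow to the right and rows downward; lengths in m; the calibration is good to about 2 mm. A picture is of the moment at which its call begins. There is no depth.
- bot.hand_in(): hands the job in, once; it reports no verdict.
The state is a dict: "t": time; "q": joint angles; "joint_vel": joint speeds; "joint_torque": joint torques, N m; "eef_pos": TCP position; "tool_rot": TCP orientation; "contact_force": force on the tool from outside, world axes, zero at the start; "torque": the same for the moment, N m; "gripper_width": opening from 0.0 (shut) to 1.0 (fully open).
Only numpy, scipy, OpenCV 4.12 (cv2) and the standard library are available. Lean on these libraries where they do the work, as an engineer would, in place of code of your own. Each camera call takes 0.05 s, during which the arm holds its last target. There are 200 camera calls.

TASK

Take the wooden stirring stick out of its stone stand and, with its tip near the bottom of the bowl, stir the bath pearls three full rounds without spilling any. Then lift it out, carry it over the aluminium ledge to the glass tumbler and stop with the stick upright, its tip centred over the mouth and about 2 cm above the rim, so that it could drip into the glass; never let it touch the glass, and leave the talc bottle, soap dish, nail brush and cream jar undisturbed. Finish while still holding the stick there, quite still: do not put it down or let go.

Things in the scene. Friction and masses are not known exactly. Their poses are not given: they have to be found in the camera images.
- rod: the wooden stirring stick, 170 mm long, about 70 g: a round shaft 13 mm thick and 110 mm long with a square handle 22 x 22 x 60 mm on top. Origin at the tip (lowest point), z up along the stick towards the handle, x and y square to the handle's flat faces. It starts upright in the stand's hole, with about 2 mm of play, so it may lean a little
- rod_grip (a point): middle of the stick's square handle, on its axis, 140 mm above the tip and 30 mm below its top; axes as the stick's
- rod_tip (a point): the stick's tip, the centre of its lower end; axes as the stick's
- stand: fixed white marble block 70 x 70 x 65 mm high with one upright hole, 17 mm wide and 55 mm deep, in the middle of its top, in which the stick stands (lift 55 mm to clear it). Origin at the centre of its underside. It stands left or right of the far end of the ledge
- bowl: loose small white ceramic bowl, 0.8 kg, nearly straight-sided: outer width 96 mm at the foot and 102 mm at the rim, 65 mm high, wall 5 mm, inside width about 87 mm at the floor, inner floor 8 mm above its underside. Origin at the centre of its underside, z up. It stands left or right of the ledge, the tumbler on the other side
- bowl_in (a point): centre of the bowl's inner floor
- bowl_rim (a point): centre of the bowl's mouth, 65 mm up
- tumbler: loose clear glass tumbler, 76 mm wide at the rim, 95 mm high, wall 4 mm, empty. Origin at the centre of its underside. It stands left or right of the ledge, opposite the bowl
- tumbler_rim (a point): centre of the tumbler's mouth at rim height, 95 mm up
- ledge: fixed narrow aluminium shelf bracket on two legs, 280 mm long (its x), 60 mm wide (its y), top 80 mm above the table, pointing away from the robot between bowl and tumbler. Origin under its centre
- cream: loose cream jar, 44 mm wide, 40 mm high, standing on the ledge, so its top is 120 mm above the table. Origin at its underside
- talc: loose closed talc bottle, 56 mm wide, 134 mm high, on the other side of the ledge from the stand. Origin at its underside
- soapdish: loose purple soap dish with soap, 110 x 75 x 24 mm high. Origin at its underside
- nailbrush: loose wooden nail brush, 85 x 36 x 34 mm high. Origin at its underside
- pearl0_center (a point): centre of bath pearl 0, a loose ball 24 mm wide, 11 g, lying in the bowl, at the start by its wall with the middle free
- pearl1_center (a point): centre of bath pearl 1, a loose ball 24 mm wide, 11 g, lying in the bowl, at the start by its wall with the middle free
- pearl2_center (a point): centre of bath pearl 2, a loose ball 24 mm wide, 11 g, lying in the bowl, at the start by its wall with the middle free
- pearl3_center (a point): centre of bath pearl 3, a loose ball 24 mm wide, 11 g, lying in the bowl, at the start by its wall with the middle free
- pearl4_center (a point): centre of bath pearl 4, a loose ball 24 mm wide, 11 g, lying in the bowl, at the start by its wall with the middle free
- pearl5_center (a point): centre of bath pearl 5, a loose ball 24 mm wide, 11 g, lying in the bowl, at the start by its wall with the middle free
Things that resemble listed ones, but are neither listed nor needed, are in the scene too. What is shaped like the tumbler but pink or red is not meant.

How it is judged:
On the way, in this order (a step that is already met when the one before it is completed fails the run):
1. stirring with the held stick, tip near the bottom: round 1, past the bowl's one side (z of rod_tip in the frame of bowl between 0 and 0.026 m and horizontal distance between rod_tip and bowl below 0.05 m and contact force between the fingers and rod above 0.2 N and y of rod_tip in the frame of bowl between -0.01 and 0.01 m and x of rod_tip in the frame of bowl above 0.01 m).
2. stirring with the held stick, tip near the bottom: round 1, past the bowl's flank (z of rod_tip in the frame of bowl between 0 and 0.026 m and horizontal distance between rod_tip and bowl below 0.05 m and contact force between the fingers and rod above 0.2 N and x of rod_tip in the frame of bowl between -0.01 and 0.01 m and (y of rod_tip in the frame of bowl above 0.01 m or y of rod_tip in the frame of bowl below -0.01 m)).
3. stirring with the held stick, tip near the bottom: round 1, past the bowl's opposite side (z of rod_tip in the frame of bowl between 0 and 0.026 m and horizontal distance between rod_tip and bowl below 0.05 m and contact force between the fingers and rod above 0.2 N and y of rod_tip in the frame of bowl between -0.01 and 0.01 m and x of rod_tip in the frame of bowl below -0.01 m).
4. stirring with the held stick, tip near the bottom: round 1, past the bowl's flank again (all of step 2).
5. stirring with the held stick, tip near the bottom: round 2, past the bowl's one side (all of step 1).
6. stirring with the held stick, tip near the bottom: round 2, past the bowl's flank (all of step 4).
7. stirring with the held stick, tip near the bottom: round 2, past the bowl's opposite side (all of step 3).
8. stirring with the held stick, tip near the bottom: round 2, past the bowl's flank again (all of step 6).
9. stirring with the held stick, tip near the bottom: round 3, past the bowl's one side, pearls moved about (all of step 5 and distance of any of pearl0_center, pearl1_center, pearl2_center, pearl3_center, pearl4_center, pearl5_center from where it was at the start of the episode above 0.012 m).
10. the held stick is carried over the aluminium ledge (x of rod_tip in the frame of ledge between -0.15 and 0.15 m and y of rod_tip in the frame of ledge between -0.03 and 0.03 m and z of rod_tip in the frame of ledge above 0.082 m and contact force between the fingers and rod above 0.2 N).
At the end, for the whole second after the job is handed in: Stick held (over 0.5 N), still (under 20 mm/s), within 0.14 rad of upright, tip 6 to 40 mm above the rim and within 12 mm of the mouth's centre, not touching the upright tumbler (moved under 10 mm); pearls in the upright bowl; talc, soap dish, nail brush and cream moved under 15 mm (z of rod_tip in the frame of tumbler_rim between 0.006 and 0.04 m and horizontal distance between rod_tip and tumbler_rim below 0.012 m and angle between rod's own z axis and vertical below 0.14 rad and linear speed of rod below 0.02 m/s and contact force between the fingers and rod above 0.5 N and contact force between rod and tumbler below 0.05 N and angle between tumbler's own z axis and vertical below 0.05 rad and distance of tumbler from where it was at the start of the episode below 0.01 m and angle between bowl's own z axis and vertical below 0.1 rad and distance between each of pearl0_center, pearl1_center, pearl2_center, pearl3_center, pearl4_center, pearl5_center and bowl_in below 0.07 m and distance of each of talc, soapdish, nailbrush, cream from where it was at the start of the episode below 0.015 m); the arm keeps its last pose, push and grip.
It fails at once if a pearl leaves the bowl (distance between any of pearl0_center, pearl1_center, pearl2_center, pearl3_center, pearl4_center, pearl5_center and bowl_in above 0.085 m).
It fails at once if the stick touches the tumbler (contact force between rod and tumbler above 0.3 N).
It fails at once if the tumbler is moved (distance of tumbler from where it was at the start of the episode above 0.015 m).
It fails at once if a bystander (talc bottle, soap dish, nail brush, cream jar) is disturbed (distance of any of talc, soapdish, nailbrush, cream from where it was at the start of the episode above 0.02 m or angle between any of talc, soapdish, nailbrush, cream's own z axis and vertical above 0.3 rad).
It also fails if it takes over 72 s, if anything falls off the work surface, if the arm or the gripper's body presses on something with over 40 N, if the wrist force passes 120 N, or if a joint passes its speed limit or range.

## Working session

There is one attempt and no reset: what is moved stays moved. The work goes in short steps, Python scripts to look and compute and a tool call to move; the robot and the scene stay as the last step left them, time stands still between calls to the robot, and variables do not carry over. Pictures are saved under pics/ and viewed, about 8 in all and at most 12, crops included, and the job is handed in when it is done.

Besides the shell and the picture viewer there is one more tool, called after "Emit:" as name(argument=value, ...), one argument or row to a line, values as JSON. drive_tool: Moves the arm, as the interface text tells. Its arguments: {"type":"object","properties":{"series":{"type":"array"},"force":{"type":"number"}},"required":["series"]}

```bash
mkdir -p pics; cat > h.py <<'E'
import numpy as np, cv2
from station import bot
def cam(n):
    c=bot.read_camera(n); return c['pixels'],np.array(c['camera_matrix'],float),np.array(c['rvec'],float).ravel(),np.array(c['tvec'],float).ravel()
def proj(c,p):
    return cv2.projectPoints(np.array(p,float).reshape(-1,1,3),c[2],c[3],c[1],None)[0].reshape(-1,2)
def onz(c,uv,z):
    R=cv2.Rodrigues(c[2])[0]; o=-R.T@c[3]; d=R.T@np.linalg.inv(c[1])@np.array([uv[0],uv[1],1.]); return o+d*(z-o[2])/d[2]
E
python3 - <<'E'
from h import *
for n in('scene','top'):
    c=cam(n); cv2.imwrite(f'pics/{n}0.png',c[0]); R=cv2.Rodrigues(c[2])[0]; print(n,-R.T@c[3],R[2],c[1][0,0])
o=bot.get_obs();print(o['eef_pos'],o['tool_rot'],o['t'],o['gripper_width'])
E
```

```text
scene [ 0.99571529 -0.52036925  0.77774507] [-0.48122597  0.54077884 -0.6899129 ] 416.1633269663628
top [0.40853893 0.03130069 1.12691863] [ 0.09961378 -0.0346014  -0.99442438] 369.19698644395504
[0.21010522 0.64094444 0.25244767] [-7.02933821e-05  1.57709973e-01  9.87485141e-01 -8.09602757e-04] 0.1 1.0016268085725935
```

View pics/scene0.png

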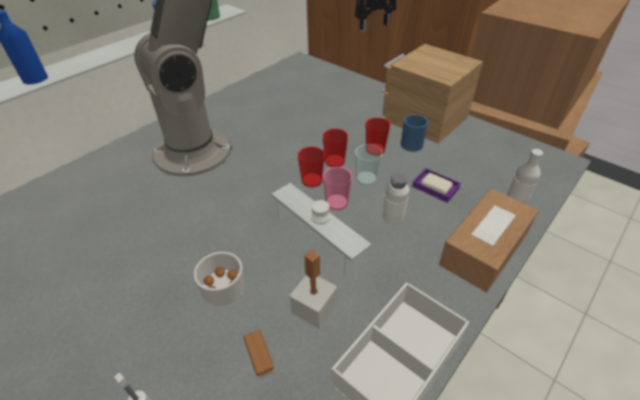

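View pics/top0.png

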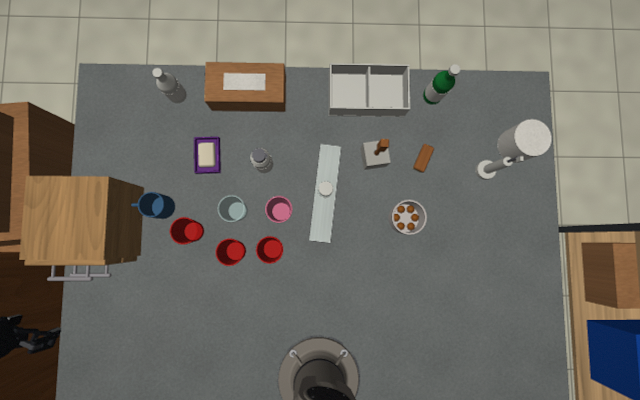

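The scene picture shows the bowl at (219,278), the stick and stand at (313,285), the ledge at (320,218), the cream jar at (320,211) and the talc bottle at (397,198). Tumbler-like candidates in the top view:
- Clear glass at (232,208).
- Pink glass at (278,209).
- Red glasses at (187,231), (231,252) and (270,250).

The clear one fits, because pink and red are ruled out. I'll confirm it in an enlarged crop with model overlays.

```bash
cat > ov.py <<'E'
from h import *
def circ(x,y,z,r): a=np.linspace(0,2*np.pi,40); return np.c_[x+r*np.cos(a),y+r*np.sin(a),0*a+z]
def crop(c,items,box,k):
    u0,v0,u1,v1=box; im=cv2.resize(c[0][v0:v1,u0:u1],None,fx=k,fy=k,interpolation=cv2.INTER_CUBIC)
    for pts,col in items:
        q=((proj(c,pts)-[u0,v0]+.5)*k).round().astype(int); cv2.polylines(im,[q],False,col,1)
    return im
E
python3 - <<'E'
from ov import *
t=cam('top');s=cam('scene')
def both(uvt,uvs,z): 
    a=onz(t,uvt,z)[:2].round(4);b=onz(s,uvs,z)[:2].round(4);print(a,b);return (a+b)/2
B=both((409,216.5),(219,268),.065)
T=both((232,204),(367.5,154),.095)
S=both((376,153),(314,292),.065)
print('top handle',both((383,143),(312,254),.22))
L=[onz(t,p,.08)[:2] for p in((320,145),(341,146),(331,242),(310,241))];print('ledge',np.round(L,3))
print('cream',onz(t,(325,188),.12)); print('talc',onz(t,(260,155),.134))
g=(0,255,0);it=[(circ(*B,.065,.051),g),(circ(*B,0,.048),g),(circ(*T,.095,.038),g),(circ(*T,0,.03),g)]
sq=np.array([[1,1],[1,-1],[-1,-1],[-1,1],[1,1]])*.035
it+=[(np.c_[S+sq,np.full(5,.065)],g)]
a=crop(t,it,(200,130,440,255),3);b=crop(s,it,(180,130,420,330),3)
cv2.imwrite('pics/o1.png',a);cv2.imwrite('pics/o2.png',b)
E
```

```text
[ 0.4688 -0.2618] [ 0.4677 -0.2571]
[0.4999 0.243 ] [0.493 0.237]
[ 0.6556 -0.1678] [ 0.6619 -0.1702]
[ 0.6454 -0.1568] [ 0.6806 -0.1911]
top handle [ 0.663   -0.17395]
ledge [[ 0.674 -0.002]
 [ 0.672 -0.063]
 [ 0.395 -0.034]
 [ 0.398  0.025]]
cream [ 0.54324059 -0.01499291  0.12      ]
talc [0.6307571  0.16284195 0.134     ]
```

View pics/o1.png

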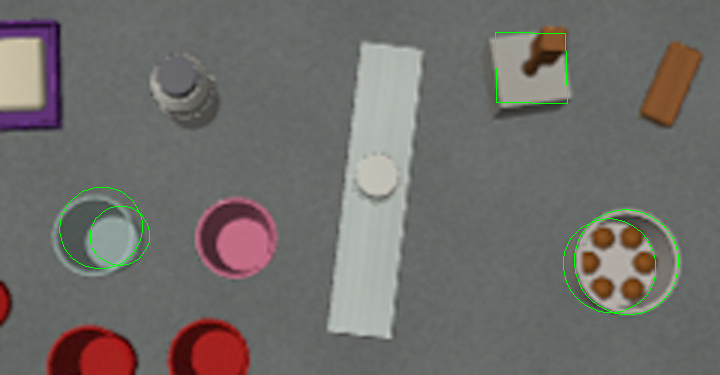

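View pics/o2.png

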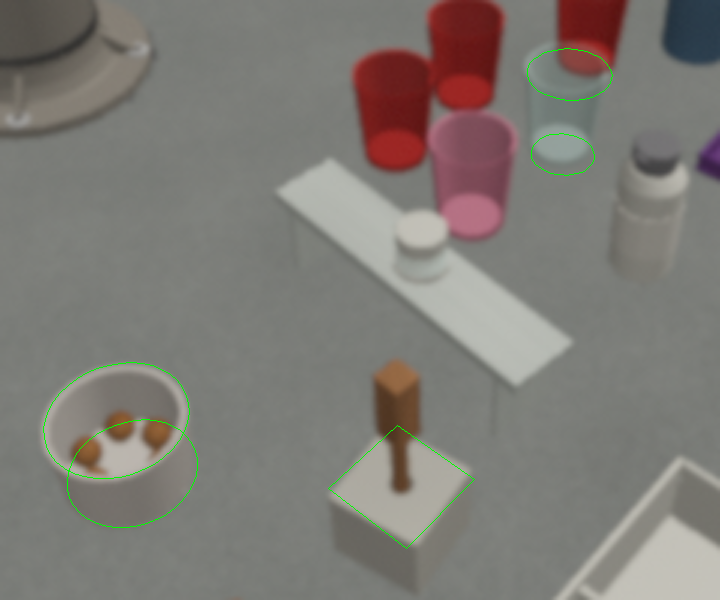

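The enlarged crops confirm the clear tumbler: its rim centre is at about (232.3,208) in the top view and (368,154) in the scene view. The pink and red glasses are distinct, and the bowl overlay fits. The overlay for the stick's top was wrong because its top is at z=0.18, so I'll fit the stick's pose from its brown silhouette.

```bash
cat > fit.py <<'E'
from ov import *
from scipy.optimize import minimize
from scipy.spatial.transform import Rotation as Ro
sq=np.array([[1,1],[1,-1],[-1,-1],[-1,1]])
def rodpts(p):
    # p: grip x,y,z, lean x,y, yaw
    R=(Ro.from_rotvec([p[3],p[4],0])*Ro.from_euler('z',p[5])).as_matrix()
    h=np.vstack([np.c_[sq*.011,np.full(4,z)] for z in(-.03,.03)])
    a=np.linspace(0,6.28,16); sh=np.vstack([np.c_[.0065*np.cos(a),.0065*np.sin(a),0*a+z] for z in(-.14,-.03)])
    return (R@h.T).T+p[:3],(R@sh.T).T+p[:3],R
def fit(cams,boxes,p0,free,shz=None):
    K=4;ms=[]
    for c,(u0,v0,u1,v1) in zip(cams,boxes):
        im=cv2.resize(c[0][v0:v1,u0:u1],None,fx=K,fy=K,interpolation=cv2.INTER_CUBIC)
        hsv=cv2.cvtColor(im,cv2.COLOR_BGR2HSV); ms.append(((hsv[...,0]<20)&(hsv[...,1]>90)).astype(np.uint8))
    def masks(p):
        h,s,R=rodpts(p)
        if shz is not None: # clip the shaft at a height
            s=s.copy(); ax=R[:,2]; lo=s[:,2]<shz; s[lo]+=np.outer((shz-s[lo,2])/ax[2],ax)
        out=[]
        for c,(u0,v0,u1,v1),m in zip(cams,boxes,ms):
            o=np.zeros_like(m)
            for q in(h,s):
                hull=cv2.convexHull(((proj(c,q)-[u0,v0]+.5)*K*16).astype(np.int32)); cv2.fillConvexPoly(o,hull,1,shift=4)
            out.append(o)
        return out
    def cost(v):
        p=np.array(p0,float);p[free]=v*sc
        return sum((a!=b).sum()/b.sum() for a,b in zip(masks(p),ms))
    sc=np.array([.005,.005,.005,.05,.05,.2])[free]; best=None
    for yaw in((-.6,-.2,.2,.6) if 5 in free else (0,)):
        q=np.array(p0,float); 
        if 5 in free:q[5]=p0[5]+yaw
        r=minimize(cost,q[free]/sc,method='Nelder-Mead',options=dict(maxiter=600,initial_simplex=np.vstack([q[free]/sc]+[q[free]/sc+e for e in np.eye(len(free))])))
        if best is None or r.fun<best.fun:best=r
    p=np.array(p0,float);p[free]=best.x*sc
    return p,best.fun
E
python3 - <<'E'
from fit import *
t=cam('top');s=cam('scene')
p,f=fit((t,s),((368,130,394,160),(298,245,325,300)),[.658,-.17,.15,0,0,0.1],[0,1,3,4,5],.068)
print(p.round(4),f, 'tip',(p[:3]-rodpts(p)[2][:,2]*.14).round(4))
T=[onz(t,(232.3,208.2),.095),onz(s,(368,153.5),.095)];print(np.round(T,4))
print('stand',onz(t,(376.3,153.2),.065))
from scipy.optimize import minimize
o=bot.get_obs();R=Ro.from_quat(np.array(o['tool_rot'])[[1,2,3,0]]).as_matrix();print(R.round(3),o['eef_pos'])
it=[(rodpts(p)[0][[4,5,6,7,4,0,1,5,6,2,3,7]],(0,255,0)),(circ(*np.mean(T,0)[:2],.095,.038),(0,255,0))]
a=crop(t,it,(365,125,400,165),9);b=crop(s,it,(295,240,330,305),9);c=crop(s,it,(335,135,400,190),5)
h=max(x.shape[0] for x in(a,b,c));cv2.imwrite('pics/f.png',np.hstack([np.pad(x,((0,h-x.shape[0]),(0,0),(0,0))) for x in(a,b)]))
E
```

```text
[ 0.6581 -0.1686  0.15    0.0091  0.0036  0.9986] 0.4558025059268188 tip [ 0.6576 -0.1674  0.01  ]
[[0.4882 0.2419 0.095 ]
 [0.4927 0.2397 0.095 ]]
stand [ 0.65496844 -0.16868053  0.065     ]
[[-0.95   0.311 -0.   ]
 [ 0.311  0.95  -0.001]
 [-0.    -0.001 -1.   ]] [0.21022352 0.64126102 0.2529678 ]
```

View pics/f.png

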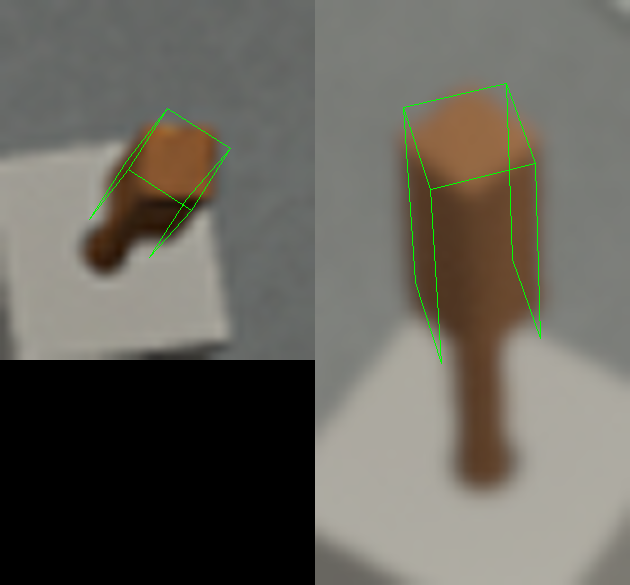

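The fit is visibly off in yaw by about 45° and in position. In the crop the handle's top face has its centre at (385.1,142.8) in the top view and (312.2,255.3) in the scene view. I'll use those corners directly.

```bash
python3 - <<'E'
from ov import *
t=cam('top');s=cam('scene')
S=lambda u,v:onz(s,((u-315)/9+294.5,v/9+239.5),.18)[:2]
C=[S(470,90),S(540,137),S(472,190),S(401,140)]
C=np.array(C);print('corners',C.round(4),C.mean(0).round(4))
for i in range(4):
    d=C[(i+1)%4]-C[i];print(np.degrees(np.arctan2(d[1],d[0])).round(1),np.linalg.norm(d).round(4))
T=lambda u,v:onz(t,(u/9+364.5,v/9+124.5),.18)[:2]
print('top',T(181,160).round(4))
print('shaft at stand top',onz(t,(103/9+364.5,253/9+124.5),.065)[:2],onz(s,((485-315)/9+294.5,470/9+239.5),.065)[:2])
h=cv2.cvtColor(s[0],cv2.COLOR_BGR2HSV);print(h[265,312],h[290,313])
h=cv2.cvtColor(t[0],cv2.COLOR_BGR2HSV);print(h[143,384],h[149,382])
# stand yaw
St=np.array([onz(t,(u/3+199.5,v/3+129.5),.065)[:2] for u,v in((490,40),(558,32),(570,97),(498,108))]);print(St.mean(0));d=np.diff(St,axis=0);print(np.degrees(np.arctan2(d[:,1],d[:,0])))
E
```

```text
corners [[ 0.6505 -0.1599]
 [ 0.6696 -0.1598]
 [ 0.6682 -0.179 ]
 [ 0.6486 -0.1788]] [ 0.6592 -0.1694]
0.2 0.0192
-94.3 0.0192
179.5 0.0196
84.3 0.0191
top [ 0.6578 -0.1694]
shaft at stand top [ 0.65672402 -0.16764981] [ 0.66052858 -0.17055122]
[ 13 141  92] [ 13 143  91]
[ 13 165 133] [ 13 184  50]
[ 0.65690823 -0.16736297]
[ -82.564068   -170.53285994   99.25127225]
```

Handle grip is at about (0.6585,−0.169), square to the world axes within a few degrees. First I turn the tool, then approach above the stick.

Emit:
drive_tool(
  series=[1,0,0,0,0,0,-0.158,1,0,0,0,0,0,-0.158,1,-22,-40,0,0,0,0,1,-22,-40,0,0,0,0,1,-22,-40,0,0,0,0,1,-22,-40,0,0,0,0,1,-22,-40,0,0,0,0,1,-22,-40,0,0,0,0,1,-22,-40,0,0,0,0,1,-22,-40,0,0,0,0,1,-22,-40,0,0,0,0,1,-22,-40,0,0,0,0],
  force=80,
)

```text
t: 1.9
eef_pos: [0.4306, 0.2399, 0.2536]
tool_rot: [0.0, 0.0, 1.0, 0.0]
contact_force: [0.4, 0.2, 0.5]
gripper_width: 1.0
```

Emit:
drive_tool(
  series=[1,-22,-40,0,0,0,0,1,-22,-40,0,0,0,0,1,-22,-40,0,0,0,0,1,-22,-40,0,0,0,0,1,-22,-40,0,0,0,0,1,-22,-40,0,0,0,0,1,-22,-40,0,0,0,0,1,-22,-40,0,0,0,0,1,-22,-40,0,0,0,0,1,0,0,0,0,0,0],
)

```text
t: 3.15
eef_pos: [0.6282, -0.1235, 0.2533]
tool_rot: [0.0, 0.003, 1.0, -0.001]
contact_force: [-0.2, 0.2, -0.4]
gripper_width: 0.996
```

```bash
python3 - <<'E'
from fit import *
o=bot.get_obs();R=Ro.from_quat(np.array(o['tool_rot'])[[1,2,3,0]]).as_matrix();print(o['t'],o['eef_pos'],R.round(3),o['q'].round(2) if hasattr(o['q'],'round') else o['q'])
print('tool shift mm to above',(R.T@(np.array([.6585,-.169,.253])-o['eef_pos'])*1000).round(1))
E
```

```text
3.15 [ 0.62817454 -0.12353012  0.25331313] [[-1.     0.007  0.001]
 [ 0.007  1.    -0.003]
 [-0.001 -0.003 -1.   ]] [-0.16  0.43  0.35  1.66 -0.16  1.07  1.8 ]
tool shift mm to above [-30.6 -45.3   0.4]
```

Emit:
drive_tool(
  series=[1,-15.3,-22.6,0,0,0,0,1,-15.3,-22.6,0,0,0,0,1,0,0,0,0,0,0,1,0,0,10,0,0,0],
)

```text
t: 3.65
eef_pos: [0.6584, -0.1628, 0.2435]
tool_rot: [0.001, -0.0, 1.0, 0.0]
contact_force: [-0.2, -0.0, -0.3]
gripper_width: 1.001
```

```bash
python3 - <<'E'
from ov import *
t=cam('top');s=cam('scene');o=bot.get_obs();print(o['eef_pos'])
a=crop(t,[],(350,120,410,170),7);b=crop(s,[],(285,215,345,305),6)
h=max(a.shape[0],b.shape[0]);cv2.imwrite('pics/g.png',np.hstack([np.pad(x,((0,h-x.shape[0]),(0,0),(0,0))) for x in(a,b)]))
E
```

```text
[ 0.65717932 -0.16214366  0.24160804]
```

View pics/g.png

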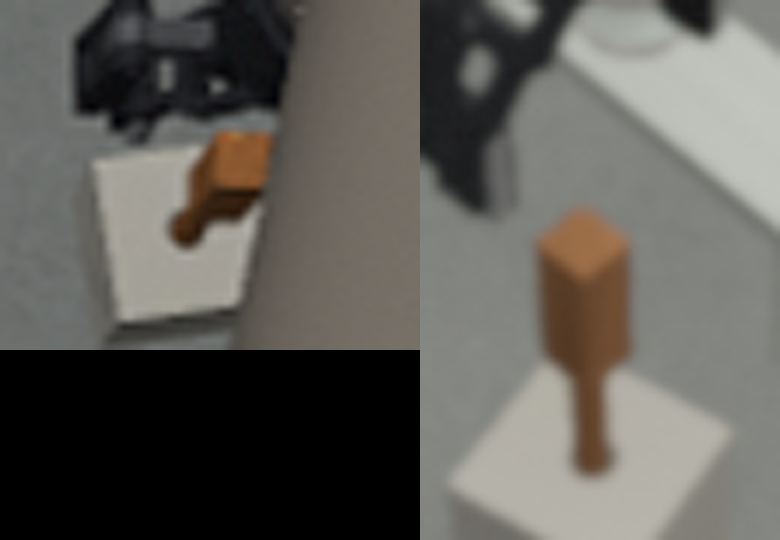

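The fingers straddle the handle: left fingertip at (490,200) and right at (700,20) in the crop, with the handle at (583,245). I'll trim y, descend and grip.

Emit:
drive_tool(
  series=[1,-1.4,-6.5,0,0,0,0,1,0,0,25,0,0,0,1,0,0,25,0,0,0,1,0,0,25,0,0,0,1,0,0,13,0,0,0,1,0,0,0,0,0,0,1,0,0,0,0,0,0],
)

```text
t: 4.62
eef_pos: [0.6603, -0.1709, 0.1564]
tool_rot: [0.001, 0.0, 1.0, -0.0]
contact_force: [-0.9, 0.7, 0.3]
gripper_width: 0.993
```

Emit:
drive_tool(
  series=[-1,0,0,0,0,0,0,-1,0,0,0,0,0,0,-1,0,0,0,0,0,0,-1,0,0,0,0,0,0,-1,0,0,0,0,0,0,-1,0,0,0,0,0,0,-1,0,0,0,0,0,0,-1,0,0,0,0,0,0],
  force=80,
)

```text
t: 5.62
eef_pos: [0.6599, -0.1706, 0.1556]
tool_rot: [0.0, 0.0, 1.0, 0.0]
contact_force: [-0.5, 0.8, 4.5]
gripper_width: 0.251
```

```bash
python3 - <<'E'
from ov import *
o=bot.get_obs();print(o)
E
```

```text
{'t': 5.625, 'q': array([-0.06007252,  0.5998936 ,  0.32221809,  1.63958505, -0.22386558,
        0.93804281,  1.91264122]), 'joint_vel': array([ 0.00093515,  0.00069238,  0.00010966, -0.00122215, -0.00077652,
       -0.0004456 ,  0.00109409]), 'joint_torque': array([ 6.06170073e-01, -5.83274066e+01,  7.28847653e+00, -2.33220434e+01,
        3.11140772e-01, -3.42379119e-01,  9.98585456e-04]), 'eef_pos': array([ 0.65985786, -0.17055377,  0.15563124]), 'tool_rot': array([2.87085373e-04, 3.55777295e-04, 9.99999893e-01, 6.57016684e-05]), 'contact_force': array([-0.4503494 ,  0.81321294,  4.4766658 ]), 'torque': array([ 0.34283855,  0.14935181, -0.07221618]), 'gripper_width': 0.25085028744782506}
```

Gripped: the opening of 0.251 is about 21 mm, which matches the 22 mm handle. Now lift straight up 100 mm and move over the bowl.

Emit:
drive_tool(
  series=[-1,0,0,-10,0,0,0,-1,0,0,-15,0,0,0,-1,0,0,-15,0,0,0,-1,0,0,-20,0,0,0,-1,0,0,-20,0,0,0,-1,0,0,-20,0,0,0,-1,0,0,0,0,0,0],
)

```text
t: 6.5
eef_pos: [0.6607, -0.171, 0.2579]
tool_rot: [0.002, 0.0, 1.0, -0.0]
contact_force: [-0.2, 0.7, -1.3]
gripper_width: 0.247
```

Emit:
drive_tool(
  series=[-1,24,-11,0,0,0,0,-1,24,-11,0,0,0,0,-1,24,-11,0,0,0,0,-1,24,-11,0,0,0,0,-1,24,-11,0,0,0,0,-1,24,-11,0,0,0,0,-1,24,-11,0,0,0,0,-1,24,-11,0,0,0,0,-1,0,0,0,0,0,0,-1,0,0,0,0,0,0,-1,0,0,0,0,0,0],
)

```text
t: 7.88
eef_pos: [0.4683, -0.2579, 0.2552]
tool_rot: [0.0, -0.0, 1.0, 0.0]
contact_force: [-1.0, -0.7, -0.2]
gripper_width: 0.248
```

```bash
python3 - <<'E'
from ov import *
t=cam('top');s=cam('scene');o=bot.get_obs();p=o['eef_pos'];print(o['t'],p,o['contact_force'],o['gripper_width'])
B=np.array([.468,-.259]);g=(0,255,0)
it=[(circ(*B,.065,.051),g),(circ(*B,.008,.0435),g),(np.array([[p[0],p[1],z] for z in(p[2]-.146+.0,p[2])]),(255,255,0))]
a=crop(t,it,(370,170,450,250),5);b=crop(s,it,(175,190,270,310),5)
h=max(a.shape[0],b.shape[0]);cv2.imwrite('pics/i.png',np.hstack([np.pad(x,((0,h-x.shape[0]),(0,0),(0,0))) for x in(b,)]))
cv2.imwrite('pics/it.png',np.hstack([np.pad(x,((0,h-x.shape[0]),(0,0),(0,0))) for x in(a,b)])[:600,:800])
E
```

```text
7.975 [ 0.46813908 -0.25804617  0.25517821] [-0.3359066  -0.13596574 -1.4900361 ] 0.2498326777049267
```

View pics/it.png

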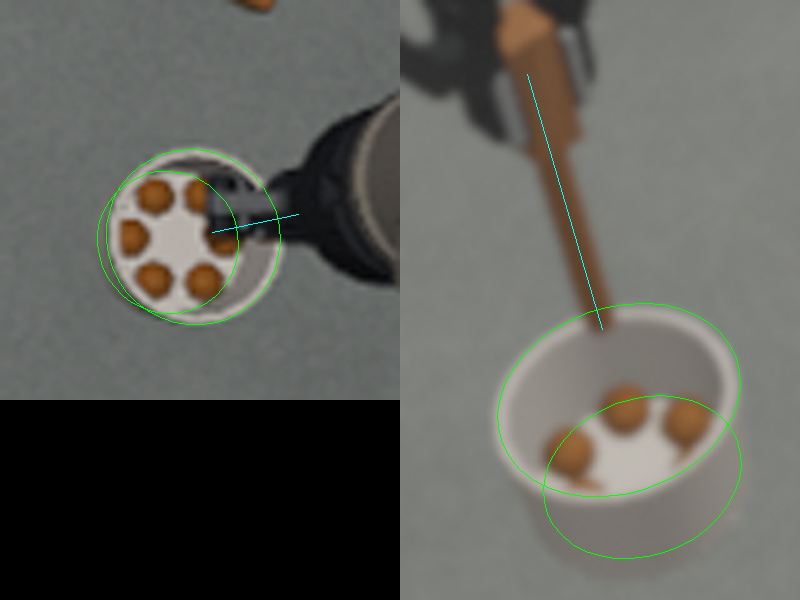

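The stick hangs over the bowl, tip at about (603,328) in the scene crop as predicted, leaning slightly. The rim overlay fits and all six pearls are visible around a free middle. I'll check the bowl's centre from the pearl ring.

```bash
python3 - <<'E'
from ov import *
t=cam('top');s=cam('scene')
P=np.array([onz(t,(u/5+369.5,v/5+169.5),.02)[:2] for u,v in((155,195),(200,193),(132,238),(225,238),(153,280),(205,281))]);print(P.round(4),P.mean(0))
print(np.array([onz(s,((u-400)/5+174.5,v/5+189.5),.02)[:2] for u,v in((570,452),(625,410),(687,420))]).round(4))
print('rim',onz(t,(195/5+369.5,236.5/5+169.5),.065),onz(s,((619-400)/5+174.5,400/5+189.5),.065))
E
```

```text
[[ 0.4955 -0.2487]
 [ 0.4968 -0.2763]
 [ 0.4694 -0.2342]
 [ 0.4696 -0.291 ]
 [ 0.4441 -0.2465]
 [ 0.4436 -0.2782]] [ 0.46981424 -0.26247144]
[[ 0.4425 -0.2765]
 [ 0.4429 -0.246 ]
 [ 0.4685 -0.2314]]
rim [ 0.4679033 -0.2602906  0.065    ] [ 0.4696809  -0.26061322  0.065     ]
```

Emit:
drive_tool(
  series=[-1,-1,-2.5,0,0,0,0,-1,0,0,20,0,0,0,-1,0,0,20,0,0,0,-1,0,0,20,0,0,0,-1,0,0,14,0,0,0,-1,0,0,10,0,0,0,-1,0,0,9,0,0,0,-1,0,0,0,0,0,0,-1,0,0,0,0,0,0],
)

```text
t: 9.2
eef_pos: [0.4688, -0.2612, 0.1627]
tool_rot: [0.0, 0.0, 1.0, -0.0]
contact_force: [-0.5, -0.0, -0.3]
gripper_width: 0.247
```

```bash
python3 - <<'E'
from ov import *
o=bot.get_obs();print(o['t'],o['eef_pos'],o['contact_force'],o['gripper_width'])
# circle radius 19, 24 steps, world start at +x ; tool x=-X, y=Y
a=np.linspace(0,2*np.pi,25);X=19*np.cos(a);Y=19*np.sin(a)
print(np.c_[-np.diff(X),np.diff(Y)].round(1).tolist())
E
```

```text
9.2 [ 0.46883019 -0.2611567   0.16269557] [-0.54528893 -0.00910063 -0.28498318] 0.24727305990994014
[[0.6, 4.9], [1.9, 4.6], [3.0, 3.9], [3.9, 3.0], [4.6, 1.9], [4.9, 0.6], [4.9, -0.6], [4.6, -1.9], [3.9, -3.0], [3.0, -3.9], [1.9, -4.6], [0.6, -4.9], [-0.6, -4.9], [-1.9, -4.6], [-3.0, -3.9], [-3.9, -3.0], [-4.6, -1.9], [-4.9, -0.6], [-4.9, 0.6], [-4.6, 1.9], [-3.9, 3.0], [-3.0, 3.9], [-1.9, 4.6], [-0.6, 4.9]]
```

Emit:
drive_tool(
  series=[-1,-5,0,0,0,0,0,-1,-5,0,0,0,0,0,-1,-5,0,0,0,0,0,-1,-4,0,0,0,0,0],
)

```text
t: 9.7
eef_pos: [0.4871, -0.2614, 0.1621]
tool_rot: [-0.001, 0.0, 1.0, -0.0]
contact_force: [-3.8, -2.1, 0.1]
gripper_width: 0.251
```

Emit:
drive_tool(
  series=[-1,0.6,4.9,0,0,0,0,-1,1.9,4.6,0,0,0,0,-1,3.0,3.9,0,0,0,0,-1,3.9,3.0,0,0,0,0,-1,4.6,1.9,0,0,0,0,-1,4.9,0.6,0,0,0,0,-1,4.9,-0.6,0,0,0,0,-1,4.6,-1.9,0,0,0,0,-1,3.9,-3.0,0,0,0,0,-1,3.0,-3.9,0,0,0,0,-1,1.9,-4.6,0,0,0,0,-1,0.6,-4.9,0,0,0,0],
)

```text
t: 11.2
eef_pos: [0.4499, -0.2602, 0.1622]
tool_rot: [-0.0, 0.0, 1.0, 0.001]
contact_force: [4.2, 3.3, 1.0]
gripper_width: 0.246
```

Emit:
drive_tool(
  series=[-1,-0.6,-4.9,0,0,0,0,-1,-1.9,-4.6,0,0,0,0,-1,-3.0,-3.9,0,0,0,0,-1,-3.9,-3.0,0,0,0,0,-1,-4.6,-1.9,0,0,0,0,-1,-4.9,-0.6,0,0,0,0,-1,-4.9,0.6,0,0,0,0,-1,-4.6,1.9,0,0,0,0,-1,-3.9,3.0,0,0,0,0,-1,-3.0,3.9,0,0,0,0,-1,-1.9,4.6,0,0,0,0,-1,-0.6,4.9,0,0,0,0],
)

```text
t: 12.7
eef_pos: [0.4872, -0.2609, 0.1621]
tool_rot: [-0.0, 0.001, 1.0, -0.0]
contact_force: [-4.6, 0.3, -0.6]
gripper_width: 0.25
```

```bash
python3 - <<'E'
from ov import *
t=cam('top');s=cam('scene');o=bot.get_obs();p=o['eef_pos'];print(o['t'],p,o['contact_force'],o['gripper_width'])
B=np.array([.4688,-.2605]);g=(0,255,0)
it=[(circ(*B,.065,.051),g),(np.array([[p[0],p[1],z] for z in(p[2]-.146,p[2])]),(255,255,0))]
a=crop(t,it,(370,170,450,250),5);b=crop(s,it,(175,190,255,310),5)
cv2.imwrite('pics/j.png',np.hstack([np.pad(a,((0,200),(0,0),(0,0))),b]))
E
```

```text
12.8 [ 0.48731897 -0.26042943  0.16219969] [-4.19811308  1.40051306 -0.06286701] 0.24570981206562556
```

View pics/j.png

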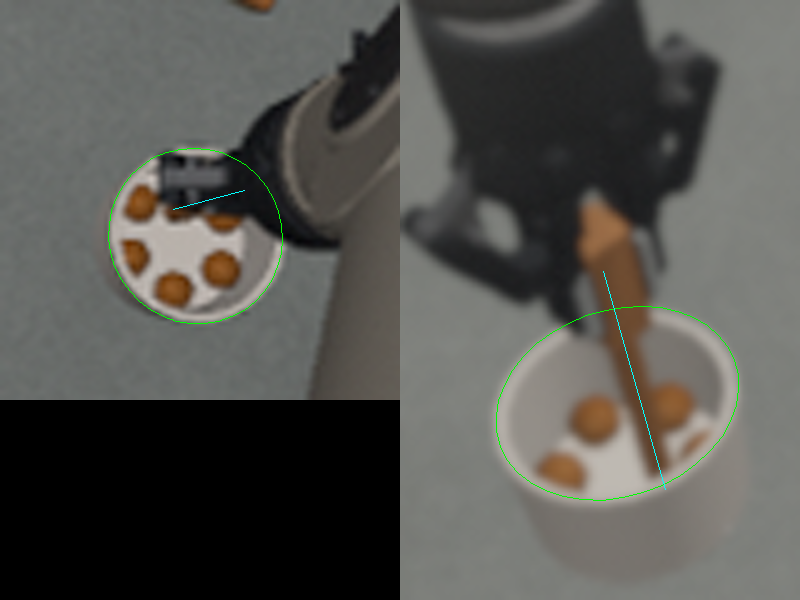

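After round 1 the bowl has not moved and the pearls have shifted about 30°. The stick sits between pearls, with its tip visible near (655,475), a little higher and further inward than predicted. I'll lower it 3 mm, grip harder and go on for extra rounds.

Emit:
drive_tool(
  series=[-1,0,0,1.5,0,0,0,-1,0,0,1.5,0,0,0,-1,0,0,0,0,0,0],
  force=110,
)

```text
t: 13.18
eef_pos: [0.4872, -0.2611, 0.1592]
tool_rot: [-0.0, 0.001, 1.0, 0.0]
contact_force: [-5.1, 1.1, 0.2]
gripper_width: 0.243
```

Emit:
drive_tool(
  series=[-1,0.6,4.9,0,0,0,0,-1,1.9,4.6,0,0,0,0,-1,3.0,3.9,0,0,0,0,-1,3.9,3.0,0,0,0,0,-1,4.6,1.9,0,0,0,0,-1,4.9,0.6,0,0,0,0,-1,4.9,-0.6,0,0,0,0,-1,4.6,-1.9,0,0,0,0,-1,3.9,-3.0,0,0,0,0,-1,3.0,-3.9,0,0,0,0,-1,1.9,-4.6,0,0,0,0,-1,0.6,-4.9,0,0,0,0],
)

```text
t: 14.68
eef_pos: [0.4501, -0.2607, 0.1593]
tool_rot: [0.0, 0.0, 1.0, 0.0]
contact_force: [4.0, 1.4, 0.1]
gripper_width: 0.244
```

Emit:
drive_tool(
  series=[-1,-0.6,-4.9,0,0,0,0,-1,-1.9,-4.6,0,0,0,0,-1,-3.0,-3.9,0,0,0,0,-1,-3.9,-3.0,0,0,0,0,-1,-4.6,-1.9,0,0,0,0,-1,-4.9,-0.6,0,0,0,0,-1,-4.9,0.6,0,0,0,0,-1,-4.6,1.9,0,0,0,0,-1,-3.9,3.0,0,0,0,0,-1,-3.0,3.9,0,0,0,0,-1,-1.9,4.6,0,0,0,0,-1,-0.6,4.9,0,0,0,0],
)

```text
t: 16.18
eef_pos: [0.4874, -0.2618, 0.1595]
tool_rot: [0.0, 0.001, 1.0, -0.001]
contact_force: [-4.2, -1.5, -1.1]
gripper_width: 0.239
```

Emit:
drive_tool(
  series=[-1,0.6,4.9,0,0,0,0,-1,1.9,4.6,0,0,0,0,-1,3.0,3.9,0,0,0,0,-1,3.9,3.0,0,0,0,0,-1,4.6,1.9,0,0,0,0,-1,4.9,0.6,0,0,0,0,-1,4.9,-0.6,0,0,0,0,-1,4.6,-1.9,0,0,0,0,-1,3.9,-3.0,0,0,0,0,-1,3.0,-3.9,0,0,0,0,-1,1.9,-4.6,0,0,0,0,-1,0.6,-4.9,0,0,0,0],
)

```text
t: 17.68
eef_pos: [0.4497, -0.2593, 0.159]
tool_rot: [-0.0, 0.0, 1.0, 0.002]
contact_force: [3.4, 3.1, 1.9]
gripper_width: 0.247
```

Emit:
drive_tool(
  series=[-1,-0.6,-4.9,0,0,0,0,-1,-1.9,-4.6,0,0,0,0,-1,-3.0,-3.9,0,0,0,0,-1,-3.9,-3.0,0,0,0,0,-1,-4.6,-1.9,0,0,0,0,-1,-4.9,-0.6,0,0,0,0,-1,-4.9,0.6,0,0,0,0,-1,-4.6,1.9,0,0,0,0,-1,-3.9,3.0,0,0,0,0,-1,-3.0,3.9,0,0,0,0,-1,-1.9,4.6,0,0,0,0,-1,-0.6,4.9,0,0,0,0],
)

```text
t: 19.18
eef_pos: [0.4875, -0.2613, 0.1593]
tool_rot: [-0.0, 0.0, 1.0, -0.001]
contact_force: [-4.7, -2.9, -0.8]
gripper_width: 0.244
```

```bash
python3 - <<'E'
from ov import *
t=cam('top');s=cam('scene');o=bot.get_obs();p=o['eef_pos'];print(o['t'],p,o['contact_force'],o['gripper_width'])
B=np.array([.4688,-.2605]);g=(0,255,0)
it=[(circ(*B,.065,.051),g)]
q=p-[0,0,.146]
it+=[(np.array([q,q+[0,0,.003]]),(255,255,0))]
a=crop(t,it,(370,170,450,250),5);b=crop(s,it,(175,190,255,310),5)
cv2.imwrite('pics/k.png',np.hstack([np.pad(a,((0,200),(0,0),(0,0))),b]))
E
```

```text
19.275 [ 0.48788766 -0.26121206  0.15955631] [-5.01145092 -0.58539753 -0.6750127 ] 0.24138168809528182
```

View pics/k.png

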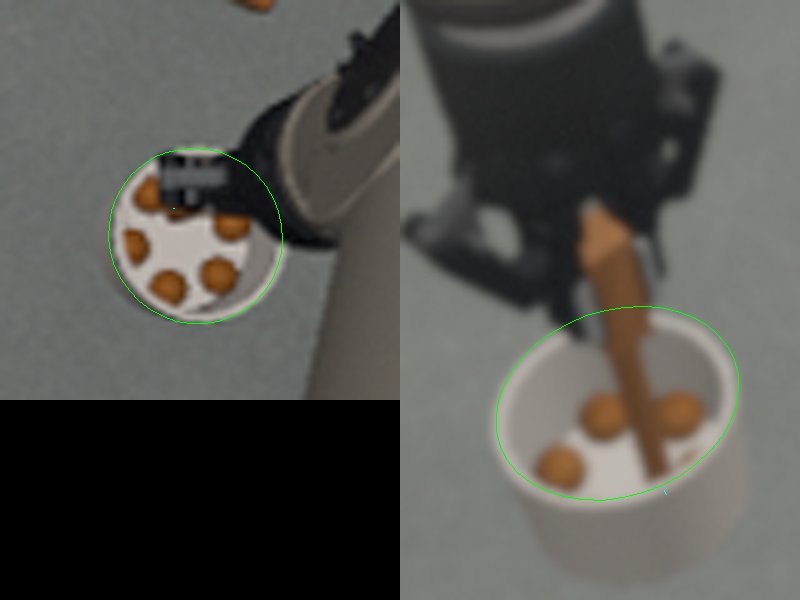

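The bowl is still in place and the pearls keep being driven round with the stick. The shaft's lower end at (655,475) is simply hidden by the near rim, so its height is fine. One more round for margin, then back to the middle and lift.

Emit:
drive_tool(
  series=[-1,0.6,4.9,0,0,0,0,-1,1.9,4.6,0,0,0,0,-1,3.0,3.9,0,0,0,0,-1,3.9,3.0,0,0,0,0,-1,4.6,1.9,0,0,0,0,-1,4.9,0.6,0,0,0,0,-1,4.9,-0.6,0,0,0,0,-1,4.6,-1.9,0,0,0,0,-1,3.9,-3.0,0,0,0,0,-1,3.0,-3.9,0,0,0,0,-1,1.9,-4.6,0,0,0,0,-1,0.6,-4.9,0,0,0,0],
)

```text
t: 20.78
eef_pos: [0.45, -0.2611, 0.1593]
tool_rot: [0.0, 0.0, 1.0, 0.0]
contact_force: [4.9, -0.0, -0.7]
gripper_width: 0.244
```

Emit:
drive_tool(
  series=[-1,-0.6,-4.9,0,0,0,0,-1,-1.9,-4.6,0,0,0,0,-1,-3.0,-3.9,0,0,0,0,-1,-3.9,-3.0,0,0,0,0,-1,-4.6,-1.9,0,0,0,0,-1,-4.9,-0.6,0,0,0,0,-1,-4.9,0.6,0,0,0,0,-1,-4.6,1.9,0,0,0,0,-1,-3.9,3.0,0,0,0,0,-1,-3.0,3.9,0,0,0,0,-1,-1.9,4.6,0,0,0,0,-1,-0.6,4.9,0,0,0,0],
)

```text
t: 22.28
eef_pos: [0.4871, -0.2615, 0.1593]
tool_rot: [-0.0, 0.001, 1.0, -0.0]
contact_force: [-4.2, -1.2, -1.5]
gripper_width: 0.244
```

Emit:
drive_tool(
  series=[-1,0.6,4.9,0,0,0,0,-1,1.9,4.6,0,0,0,0,-1,3.0,3.9,0,0,0,0,-1,3,-3,0,0,0,0,-1,4,-4,0,0,0,0,-1,4,-4,0,0,0,0,-1,2,-2.4,0,0,0,0,-1,0,0,0,0,0,0,-1,0,0,-8,0,0,0,-1,0,0,-10,0,0,0,-1,0,0,-15,0,0,0],
)

```text
t: 23.65
eef_pos: [0.4691, -0.2609, 0.1932]
tool_rot: [-0.0, 0.0, 1.0, 0.0]
contact_force: [0.3, 0.8, -0.4]
gripper_width: 0.248
```

Emit:
drive_tool(
  series=[-1,0,0,-15,0,0,0,-1,0,0,-20,0,0,0,-1,0,0,-20,0,0,0,-1,0,0,-20,0,0,0,-1,0,0,-20,0,0,0,-1,0,0,-10,0,0,0,-1,0,0,0,0,0,0,-1,0,0,0,0,0,0],
)

```text
t: 24.65
eef_pos: [0.4687, -0.2607, 0.2966]
tool_rot: [-0.001, 0.0, 1.0, 0.0]
contact_force: [-0.1, 0.2, -1.5]
gripper_width: 0.244
```

```bash
python3 - <<'E'
from ov import *
t=cam('top');s=cam('scene');o=bot.get_obs();p=o['eef_pos'];print(o['t'],p,o['contact_force'],o['gripper_width'],proj(s,[p,p-[0,0,.1456]]))
B=np.array([.4688,-.2605]);g=(0,255,0)
it=[(circ(*B,.065,.051),g),(np.array([[p[0],p[1],z] for z in(p[2]-.1456,p[2])]),(255,255,0))]
a=crop(t,it,(370,170,450,250),4);b=crop(s,it,(170,160,270,310),4)
cv2.imwrite('pics/l.png',np.hstack([np.pad(a,((0,280),(0,0),(0,0))),b]))
E
```

```text
24.75 [ 0.46864028 -0.26075602  0.29649533] [-0.30513504 -0.42565015 -0.82326725] 0.2405010350450972 [[193.80771886 188.11016887]
 [210.07156627 242.82564169]]
```

View pics/l.png

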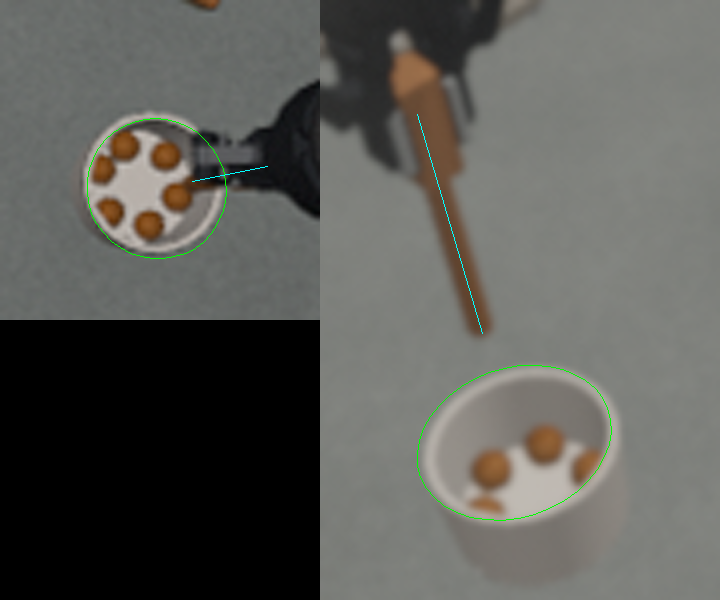

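All six pearls are in the upright bowl, and the bowl has shifted only about 3 mm. The stick's tip at (480,331) is within 1 px of the prediction, and the lean is small. Tip height is about 0.151 m, clear of the ledge, cream jar and glasses, so I'll carry it across to the tumbler.

Emit:
drive_tool(
  series=[-1,-1,20,0,0,0,0,-1,-1.5,36,0,0,0,0,-1,-1.5,36,0,0,0,0,-1,-1.5,36,0,0,0,0,-1,-1.5,36,0,0,0,0,-1,-1.5,36,0,0,0,0,-1,-1.5,36,0,0,0,0,-1,-1.5,36,0,0,0,0,-1,-1.5,36,0,0,0,0],
)

```text
t: 25.88
eef_pos: [0.482, 0.0481, 0.2968]
tool_rot: [-0.0, 0.0, 1.0, -0.0]
contact_force: [0.3, -0.2, -0.7]
gripper_width: 0.248
```

Emit:
drive_tool(
  series=[-1,-1.5,36,0,0,0,0,-1,-1.5,36,0,0,0,0,-1,-1.5,36,0,0,0,0,-1,-1.5,36,0,0,0,0,-1,-1.5,30,0,0,0,0,-1,-1.5,20,0,0,0,0,-1,0,0,0,0,0,0,-1,0,0,0,0,0,0,-1,0,0,0,0,0,0],
)

```text
t: 27.0
eef_pos: [0.4917, 0.2395, 0.2973]
tool_rot: [0.0, 0.001, 1.0, -0.0]
contact_force: [-0.2, 0.2, -0.7]
gripper_width: 0.244
```

```bash
python3 - <<'E'
from ov import *
t=cam('top');s=cam('scene');o=bot.get_obs();p=o['eef_pos'];print(o['t'],p,o['contact_force'],o['gripper_width'])
B=np.array([.4905,.241]);g=(0,255,0)
it=[(circ(*B,.095,.038),g),(np.array([[p[0],p[1],z] for z in(p[2]-.1456,p[2])]),(255,255,0))]
a=crop(t,it,(190,160,270,250),5);b=crop(s,it,(330,90,410,200),5)
cv2.imwrite('pics/m.png',np.hstack([np.pad(a,((0,100),(0,0),(0,0))),b]))
E
```

```text
27.1 [0.49166396 0.23997601 0.29745675] [ 0.66178224  0.50803678 -1.39117576] 0.24504023031915334
```

View pics/m.png

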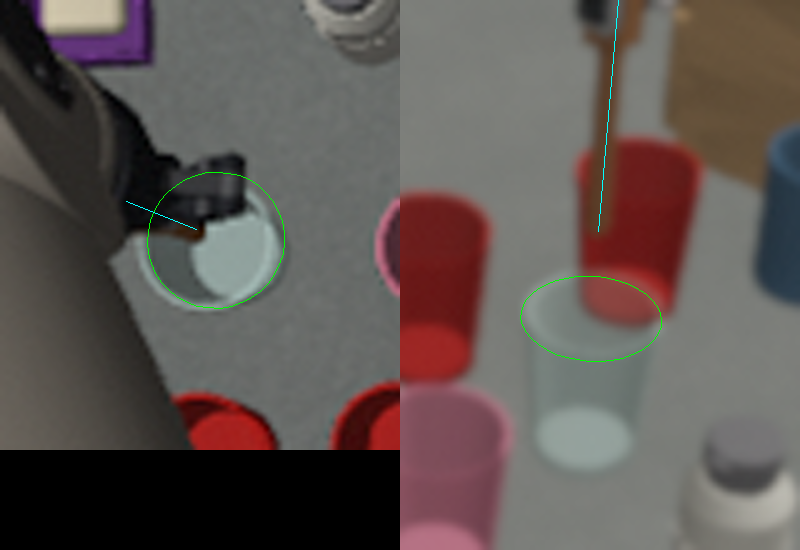

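Over the tumbler now: the tip is at (600,232) in the scene crop, and the real rim centre is about (590,313) there and (211,238) in the top crop. That puts the true centre near (0.489,0.243). I'll shift a few millimetres and lower to 2 cm above the rim.

Emit:
drive_tool(
  series=[-1,1.5,3,0,0,0,0,-1,0,0,8,0,0,0,-1,0,0,8,0,0,0,-1,0,0,8,0,0,0,-1,0,0,6,0,0,0,-1,0,0,4,0,0,0,-1,0,0,0,0,0,0,-1,0,0,0,0,0,0,-1,0,0,0,0,0,0,-1,0,0,0,0,0,0],
)

```text
t: 28.35
eef_pos: [0.49, 0.244, 0.2635]
tool_rot: [0.0, 0.0, 1.0, 0.0]
contact_force: [-0.2, -0.7, -0.8]
gripper_width: 0.245
```

```bash
python3 - <<'E'
from ov import *
t=cam('top');s=cam('scene');o=bot.get_obs();p=o['eef_pos'];print(o['t'],p,o['contact_force'],o['gripper_width'],abs(o['joint_vel']).max())
B=np.array([.489,.243]);g=(0,255,0)
it=[(circ(*B,.095,.038),g),(circ(*B,.115,.0065),(0,255,255))]
b=crop(s,it,(330,90,410,200),5);a=crop(t,it,(190,165,270,245),5);c=crop(t,[],(365,170,445,245),5)[:150]
cv2.imwrite('pics/n.png',np.hstack([np.pad(np.vstack([a,crop(t,[],(370,185,450,215),5)]),((0,0),(0,0),(0,0))),b]))
E
```

```text
28.45 [0.48998141 0.24403571 0.26340541] [-0.28795307  0.24494999 -1.13181465] 0.2419785535462838 0.0023031510726555637
```

View pics/n.png

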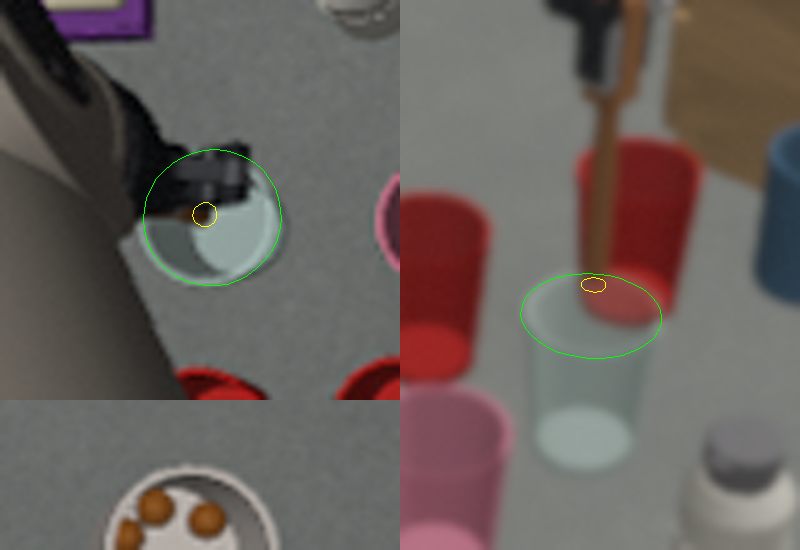

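The tip sits inside the predicted target ring in both views (scene crop (595,282), top crop (203,213)), about 2 cm above the rim and centred. The lean is about 0.07 rad and everything is still, so I'm handing in.

```bash
python3 -c "
from station import bot
print(bot.hand_in())"
```

```text
the job is handed in; nothing more can be done
None
```

The stick was taken from its stand, used to stir the pearls, carried over the ledge and held above the clear tumbler, where I handed the job in at about 28.5 s. `hand_in` gives no verdict, so these are only my own checks.

- **Stirring:** I made just over four rounds at a 19 mm commanded radius, more than three in case the bowl's own axes were turned. The tip was commanded to about 13–16 mm above the bowl's underside; the near rim hid it in the pictures, so I could not see its height while stirring. All six pearls were in the upright bowl when I lifted out, and the bowl had slid about 3 mm. Contact force on the tool was about 5 N at most where I read it.
- **Carry:** the tip crossed the ledge at a height of about 0.15 m, above the cream jar and the pink glass.
- **Final pose:** the tip is about 23 mm above the rim and within about 3 mm of the mouth's centre, by overlays in both cameras. The stick leans about 0.07 rad, against a limit of 0.14. It is gripped at 110 N, and the joint speeds are near zero.
- **Not working or not checked:**
  - My first automatic fit of the stick's pose failed, so I measured it from the handle's corners instead.
  - The two cameras differed by up to about 5 mm on the tumbler's position, so I averaged them and corrected it from the later crops.
  - I did not measure the bystanders (talc, soap dish, nail brush, cream jar) again at the end, and the last picture shows only the near side of the bowl, with three of the six pearls.

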